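# Check a circuit board and close its test box

### The job

Check the circuit board in the open test box: take the test probe from its stand and press its tip lightly for a moment on the round pad, then on the long pad. Stand the probe back upright in its stand, and lower the lid of the box gently, without slamming it, until it is fully closed. Leave the other things on the bench where they are.

Things in the scene. Friction and masses are not known exactly. Their poses are not given: they have to be found in the camera images.
- test_box: Open-topped aluminium box fixed to the bench, 150 (its x) by 200 (its y) by 55 mm high, walls 6 mm. Origin: centre of its underside; x points level from the lid's free side to the hinge side, z up. In it a green circuit board, 115 by 160 mm, upper face 32 mm above the bench, with two brass test pads; components on its hinge half rise up to 11 mm.
- round_pad: Round brass test pad on the board, 24 mm across, 3 mm high. Origin: centre of its underside, so its upper face is 3 mm above.
- long_pad: Long rectangular brass test pad on the board, 40 (along the box's x) by 16 mm, 3 mm high. Origin: centre of its underside, so its upper face is 3 mm above. It and the round pad sit side by side near the free side of the box, 90 mm apart; which is on which side varies.
- lid (a joint): Angle of the lid, rad: 0 fully closed, resting on the rim of the box; 1.57 upright; 1.9 the open stop. It starts open. The hinge is stiff: the lid stays where it is left, and takes about 2 N at the handle to move.
- lid_hinge (a point): Middle of the hinge line of the lid, on the rim at the box's +x side, 55.5 mm above the bench. The hinge line runs along the box's y. The lid is a black plate, 150 by 200 by 8 mm, 0.25 kg; its underside passes through the hinge line.
- lid_handle (a point): Middle of the lid's handle: a round steel bar, 12 mm in diameter, 110 mm long, parallel to the hinge line, on feet 49 mm either side of the middle. Its centre is 130 mm from the hinge line along the lid (20 mm short of the free edge) and 38 mm off the outer face (46 mm off the underside). Lid open: it is beyond the lid, seen from the box; closed: on top. y along the bar, z out of the outer face.
- probe: Cordless test probe, 146 mm long, 0.12 kg, standing upright, tip down, in its stand. Round black handle 20 mm in diameter and 80 mm long over a grey collar 44 mm in diameter and 6 mm thick; below the collar a slim nose, at most 16 mm in diameter, with a steel pin. Origin: centre of the collar's underside; z points up along the handle, whose top is at +86 mm. The tip of the pin is at -60 mm.
- probe_pin: Sprung steel contact pin of the probe, 4.4 mm in diameter, round end. Origin: its tip, 60 mm below the probe's origin along its z. It yields up to 8 mm into the nose, with 0.9 N at first and 3.3 N fully in.
- stand: Stand of the probe, fixed to the bench: a plain aluminium tube, 68 mm in diameter, bore 32 mm, 75 mm high. Origin: centre of its underside.
- stand_top (a point): Centre of the mouth of the stand's bore, 75 mm above the bench. The probe's nose hangs in the bore and its collar rests on the rim, so that the probe's origin is at this point.
- jar: Bystander: closed round jar with a black cap, 60 mm in diameter, 70 mm high, loose. Origin: centre of its underside.
- display: Bystander: black display housing with a screen, 65 by 120 by 50 mm, loose. Origin: centre of its underside.
- screwdriver: Bystander: screwdriver lying on the bench, loose. Origin: on the bench under it.
Mind the look-alikes: they are no part of the job. What is shaped like the probe but orange or turquoise is not meant.

How it is judged:
On the way, in this order (a step that is already met when the one before it is completed fails the run):
1. the probe's tip presses on the round pad (contact force between probe_pin and round_pad above 0.4 N), for 0.15 s.
2. then the probe's tip presses on the long pad (contact force between probe_pin and long_pad above 0.4 N), for 0.15 s.
3. the probe stands upright in its stand again, let go (horizontal distance between probe and stand_top below 0.012 m and height (world z) of probe between 0.068 and 0.082 m and angle between probe's own z axis and vertical below 0.15 rad and contact force between probe and the fingers below 0.1 N), for 0.2 s.
At the end, for the whole second after the job is handed in: The lid is closed (within 0.035 rad, 2 degrees, of flat on the rim), and the probe stands at rest upright (within 0.15 rad) in its stand, its collar on the rim (within 7 mm in height and 12 mm sideways) (value of joint lid below 0.035 rad and linear speed of probe below 0.03 m/s and horizontal distance between probe and stand_top below 0.012 m and height (world z) of probe between 0.068 and 0.082 m and angle between probe's own z axis and vertical below 0.15 rad); the robot touches nothing.
It fails at once if the lid is slammed (it closes faster than 2.5 rad/s) (velocity of joint lid below -2.5 rad/s).
It fails at once if the probe is pressed hard on the board, a pad or the box (over 20 N) (contact force between probe and round_pad above 20 N or contact force between probe and long_pad above 20 N or contact force between probe and test_box above 20 N).
It fails at once if a bystander (jar, display or screwdriver) is moved by more than 30 mm (distance of any of jar, display, screwdriver from where it was at the start of the episode above 0.03 m).
It also fails if it takes over 72 s, if anything falls off the work surface, if the arm or the gripper's body presses on something with over 40 N, if the wrist force passes 120 N, or if a joint passes its speed limit or range.

### The arm

A 7-joint arm with a two-finger parallel gripper is mounted at the origin on the work surface. World frame = base frame: x ahead of the robot, y to its left, z up, the work surface at z = 0. Lengths are in m, angles in rad, forces in N, time in s.
With the tool pointing down it reaches from about 0.425 to 0.875 m from the base axis. Payload 4.7 kg.
Tool frame: the origin (TCP) lies at the very end of the fingers, on their centre line; the grasp point (between the pads) lies 19 mm behind it (grip_point_offset is the distance from the TCP to the grasp point, in m); x points along the fingers, z is the direction in which the jaws open and shut, and the axes are right-handed (so a half turn about x gives the same grasp; the last joint's range is limited). The gripper opens to 87 mm and grips with 3 to 60 N. Pads are 19 mm wide; open, the fingers measure 117 mm over their backs; the gripper's body (75 mm by 190 mm) begins 51 mm behind the grasp point.
Start: joints at [-1.289, 0.321, -0.07, 1.45, 0.023, 1.371, -0.057], TCP at [0.172, 0.627, 0.223] pointing down, gripper open.
Joint ranges: [-2.86, 2.86], [-0.3, 2.09], [-1.38, 1.24], [0.06, 2.45], [-1.56, 4.7], [0.09, 2.05], [-2.69, 2.69]. Speed limits (rad/s): [2.57, 2.57, 3.14, 3.14, 3.14, 3.14, 3.14].

### API

Orientations are given as a rotation vector (axis times angle).
In Python, from bench import get_state, get_image, calibration, close_job, grip_point_offset gives the robot as it stands.
- The arm moves only by the tool play_rows, never from a script. Its argument "targets" is a list of rows, each an object with "claw": the closure, from 0 (fully open) to 1 (shut); "linear": the shift along the tool's x, y, z as a fraction of full scale, a list of three; "rotation": the turn, a rotation vector about the tool's x, y, z as a fraction of full scale, a list of three. In form: [{"claw": claw, "linear": [x, y, z], "rotation": [wx, wy, wz]}, ...]. A call has 1 to 10 rows; each row shifts and turns the pose as measured when the row begins, along the tool's axes as they then stand; what a row does not reach is not made up. Full scale, the value 1, is 2.5 cm for a shift and 90 degrees for a turn. A row lasts 1/12 s, in which the tool goes at most 41.7 mm and 7.16 degrees, less where a joint would pass 70% of its speed; a pose out of reach is approached as far as the arm can. A call with a number of a shift or a turn outside -1 to 1 is refused whole. A call with a gripper value outside its range is refused whole. The fingers move at their own pace and stop on an object; "newtons" is the grip in N (left out, the last holds). Time passes only in rows, so rows that do not move let the fingers close. It gives the time, the measured TCP pose, the force and the opening at its end, in the units of the state.
- get_state(): the state, without advancing time (a new reading comes with each control period).
- get_image(name): name is "scene" or "top"; returns the picture (400x640x3 uint8, blue, green, red); there is no depth.
- calibration(name): a dict with "fx", "fy", "cx", "cy" (pixels), "rvec" (rotation vector, rad) and "tvec" (3), from world to camera coordinates, as OpenCV has them. Camera axes: x right, y down, z forward; pixel columns grow to the right and rows downward; lengths in m; the calibration is good to about 2 mm. A picture is of the moment at which its call begins. calibration takes no time and is no camera call.
- close_job(): hands the job in, once; it reports no verdict.
The state is a dict: "time": time; "joint_positions": joint angles; "qd": joint speeds; "joint_torque": joint torques, N m; "position": TCP position; "tool_rot": TCP orientation; "ft_force": force on the tool from outside, world axes, zero at the start; "torque": the same for the moment, N m; "grip_width": opening from 0.0 (shut) to 1.0 (fully open).
Only numpy, scipy, OpenCV 4.12 (cv2) and the standard library are available. Lean on these libraries where they do the work, as an engineer would, in place of code of your own. Each camera call takes 0.05 s, during which the arm holds its last target. There are 200 camera calls.

## Working session

There is one attempt and no reset: what is moved stays moved. The work goes in short steps, Python scripts to look and compute and a tool call to move; the robot and the scene stay as the last step left them, time stands still between calls to the robot, and variables do not carry over. Pictures are saved under pics/ and viewed, about 8 in all and at most 12, crops included, and the job is handed in when it is done.

Besides the shell and the picture viewer there is one more tool, called after "Request:" as name(argument=value, ...) on one line, values as JSON. play_rows: Moves the arm, as the interface text tells. Shift numbers are shares of 2.5 cm and turn numbers shares of 90 degrees, none past 1 either way. Its arguments: {"type":"object","properties":{"targets":{"type":"array"},"newtons":{"type":"number"}},"required":["targets"]}

```bash
ls; mkdir -p pics; cat > h.py <<'E'
import numpy as np, cv2
from bench import *
def ray(name,uv):
    c=calibration(name);R=cv2.Rodrigues(np.array(c['rvec'],float))[0];t=np.array(c['tvec'],float).ravel()
    d=R.T@np.array([(uv[0]-c['cx'])/c['fx'],(uv[1]-c['cy'])/c['fy'],1.]);return -R.T@t,d
def onz(name,uv,z):
    o,d=ray(name,uv);return o+d*(z-o[2])/d[2]
def two(uv1,uv2):
    (a,d),(b,e)=ray('scene',uv1),ray('top',uv2)
    s=np.linalg.lstsq(np.c_[d,-e],b-a,rcond=None)[0];p,q=a+s[0]*d,b+s[1]*e
    return (p+q)/2,np.linalg.norm(p-q)
def proj(name,P):
    c=calibration(name);K=np.array([[c['fx'],0,c['cx']],[0,c['fy'],c['cy']],[0,0,1.]])
    return cv2.projectPoints(np.array(P,float).reshape(-1,3),np.array(c['rvec'],float),np.array(c['tvec'],float),K,None)[0].reshape(-1,2)
E
python3 - <<'E'
from h import *
for n in('scene','top'):
    cv2.imwrite(f'pics/{n}0.png',get_image(n)); print(n,ray(n,(320,200)),calibration(n)['fx'])
s=get_state();print(s, grip_point_offset)
E
```

```text
pics
scene (array([ 1.12324073, -0.04802926,  1.09565311]), array([-0.48440902,  0.03536358, -0.87421178])) 449.20415401321395
top (array([0.35465482, 0.01855582, 1.29729095]), array([ 0.14712858,  0.01578277, -0.98899602])) 519.7068286752909
{'time': 0.1, 'joint_positions': array([-1.28889768,  0.32173624, -0.0701183 ,  1.45154901,  0.02262738,
        1.3708162 , -0.05689092]), 'qd': array([ 0.00195877, -0.00042962,  0.000382  , -0.00249273, -0.00087848,
       -0.00137142, -0.00110217]), 'joint_torque': array([-3.38334539e-04, -4.92573202e+01, -4.05936269e-01, -3.13400674e+01,
       -6.41912967e-02,  3.95210925e-02,  8.17634259e-05]), 'position': array([0.17190007, 0.62633902, 0.22158138]), 'tool_rot': array([-1.01088076,  1.32536632,  1.00899974]), 'ft_force': array([ 0.10335155, -0.16397813, -0.72345115]), 'torque': array([-0.00901579, -0.04986816, -0.03967551]), 'grip_width': 0.9990625580453399} 0.0187
```

View pics/scene0.png

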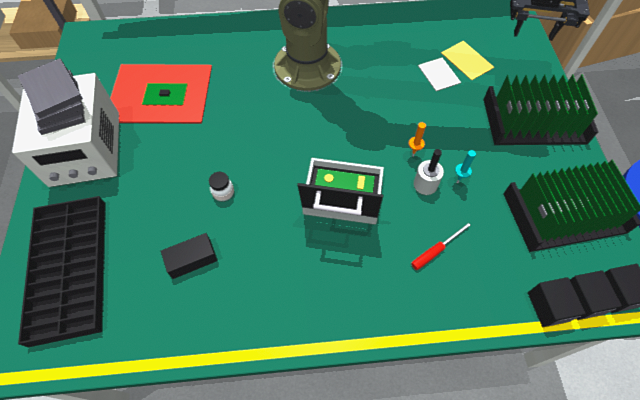

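View pics/top0.png

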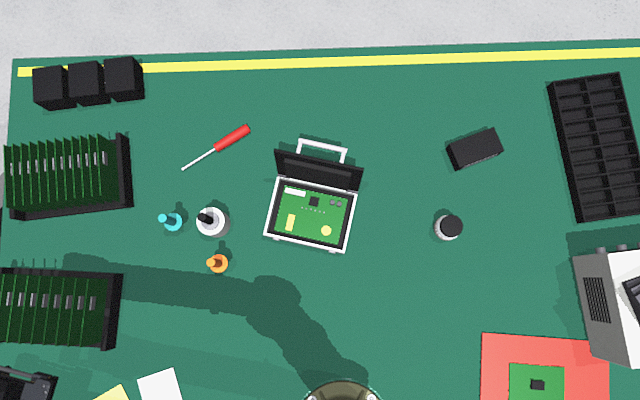

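Look-alikes for the probe: orange (scene 418,137 / top 217,263), turquoise (scene 465,165 / top 171,221), and the black-handled one in the aluminium tube (scene 434,165 / top 209,219). The description fits the black one. I'll check it in a close crop.

```bash
python3 - <<'E'
from h import *
t=get_image('top');s=get_image('scene')
a=cv2.resize(t[125:275,150:370],None,fx=3.4,fy=3.4,interpolation=cv2.INTER_CUBIC)[:,:748]
cv2.imwrite('pics/crop1.png',a)
cv2.imwrite('pics/crop2.png',cv2.resize(s[115:235,290:490],None,fx=4,fy=4,interpolation=cv2.INTER_CUBIC))
def blobs(n,im,lo,hi,box,mn=8):
    x0,y0,x1,y1=box
    m=cv2.inRange(cv2.cvtColor(im,cv2.COLOR_BGR2HSV)[y0:y1,x0:x1],np.array(lo),np.array(hi))
    k,_,st,ce=cv2.connectedComponentsWithStats(m)
    for i in range(1,k):
        if st[i,4]>=mn: print(n,st[i]+[x0,y0,0,0,0],ce[i]+[x0,y0])
print('pads');blobs('top',t,(18,90,120),(32,255,255),(265,180,360,255));blobs('scene',s,(18,90,120),(32,255,255),(300,155,385,200))
print('dark');blobs('top',t,(0,0,0),(179,255,55),(180,195,235,245));blobs('scene',s,(0,0,0),(179,255,55),(410,140,450,195))
print('white');blobs('top',t,(0,0,130),(179,60,255),(180,195,235,245));blobs('scene',s,(0,0,130),(179,60,255),(410,140,450,200))
E
```

```text
pads
top [288 214   7  17  28] [291.32142857 221.        ]
top [327 226   4   7   8] [329.25  228.625]
scene [325 174   8   8  53] [328.45283019 177.79245283]
scene [357 176   8  13  75] [360.69333333 182.02666667]
dark
top [198 213  15  11  82] [205.98780488 218.63414634]
scene [429 152  12  20 113] [433.61946903 161.79646018]
white
top [196 207  30  30 566] [211.79858657 222.1819788 ]
scene [418 160  26  22 351] [429.83190883 171.66096866]
scene [417 182  16  13 106] [425.40566038 187.88679245]
```

View pics/crop1.png

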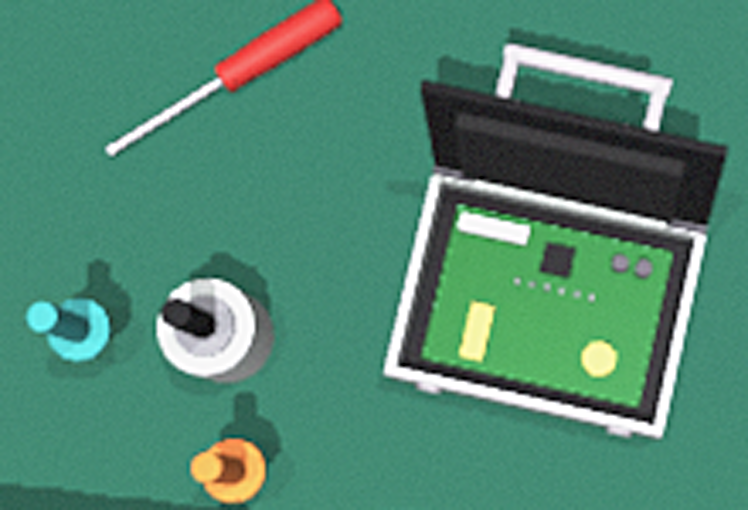

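View pics/crop2.png

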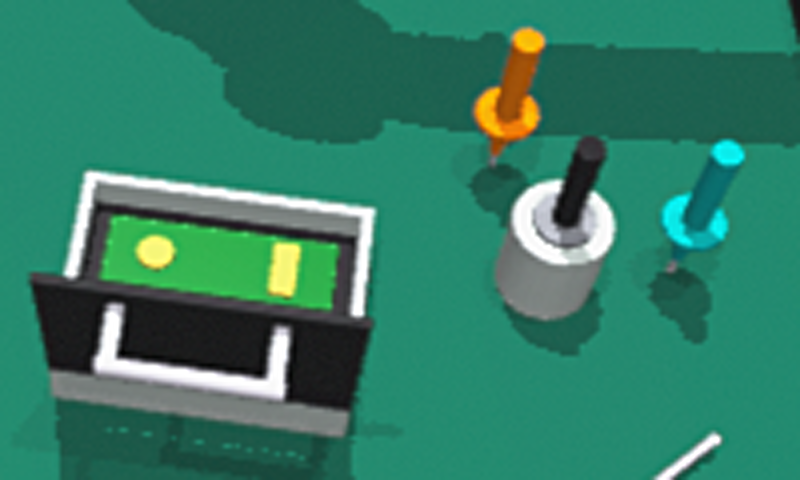

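```bash
cat >> h.py <<'E'
def c1(p): return ((p[0]+.5)/3.4-.5+150,(p[1]+.5)/3.4-.5+125)
def c2(p): return ((p[0]+.5)/4-.5+290,(p[1]+.5)/4-.5+115)
E
python3 - <<'E'
from h import *
np.set_printoptions(precision=4,suppress=True)
from scipy.spatial.transform import Rotation as R
for n,a,b,z in [('mouth',(207,328),(563,222),.075),('htop',(176,313),(591,150),.161),('round',(599,358),(155,252),.035),('long',(476,331),(284,270),.035),('barL',(509,50),(285,385),0),('barR',(668,84),(100,362),0),('orange top',(206,467),(529,41),.15),('turq top',(42,316),(728,153),.15)]:
    print(n,onz('top',c1(a),z),onz('scene',c2(b),z),*two(c2(b),c1(a)))
for p in [(436,172),(706,232),(385,376),(662,437)]: print('corner',onz('top',c1(p),.055))
print(onz('top',(249,128),.01),onz('top',(182,170),.01),'jar',onz('top',(448,226),.06),'disp',onz('top',(474,148),.05))
s=get_state();print(R.from_rotvec(s['tool_rot']).as_matrix(),s['position'])
E
```

```text
mouth [0.4934 0.299  0.075 ] [0.4934 0.2982 0.075 ] [0.4933 0.2987 0.0748] 0.0008100168400057562
htop [0.494  0.2996 0.161 ] [0.4948 0.2979 0.161 ] [0.494  0.2991 0.1598] 0.0014577746530622735
round [0.4684 0.0264 0.035 ] [0.4668 0.0243 0.035 ] [0.4681 0.0253 0.0369] 0.00225540535480768
long [0.4903 0.1142 0.035 ] [0.4897 0.1116 0.035 ] [0.4901 0.1129 0.0355] 0.002674767871835029
barL [0.7068 0.0882 0.    ] [0.5607 0.1053 0.    ] [0.6563 0.0787 0.1862] 0.001032083940949543
barR [ 0.6767 -0.031   0.    ] [ 0.5309 -0.02    0.    ] [ 0.6308 -0.0243  0.1847] 0.0007870641371499896
orange top [0.3944 0.282  0.15  ] [0.3969 0.2799 0.15  ] [0.3944 0.2819 0.1468] 0.0016445028526308697
turq top [0.4959 0.3906 0.15  ] [0.4978 0.3888 0.15  ] [0.496  0.3908 0.1473] 0.001347654489569521
corner [0.6035 0.1395 0.055 ]
corner [ 0.5543 -0.0523  0.055 ]
corner [0.4581 0.1775 0.055 ]
corner [ 0.41   -0.0162  0.055 ]
[0.738  0.2163 0.01  ] [0.6333 0.3874 0.01  ] jar [ 0.4674 -0.2645  0.06  ] disp [ 0.6581 -0.3422  0.05  ]
[[-0.0002 -0.9644  0.2645]
 [-0.0011  0.2645  0.9644]
 [-1.     -0.0001 -0.0012]] [0.172  0.6265 0.2219]
```

Crops: the black-handled probe sits in the aluminium tube (crop1 207,328; crop2 563,222). The round pad is at crop1 (599,358) and the long pad at (476,331). The two views agree to within 2 mm. The tool yaw already matches the box, so I'm moving now.

Request:
play_rows(targets=[{"claw": 0.4, "linear": [0, -0.8, -0.46], "rotation": [0, 0, 0]}, {"claw": 0.4, "linear": [0, -0.8, -0.46], "rotation": [0, 0, 0]}, {"claw": 0.4, "linear": [0, -0.8, -0.46], "rotation": [0, 0, 0]}, {"claw": 0.4, "linear": [0, -0.8, -0.46], "rotation": [0, 0, 0]}, {"claw": 0.4, "linear": [0, -0.8, -0.46], "rotation": [0, 0, 0]}, {"claw": 0.4, "linear": [0, -0.8, -0.46], "rotation": [0, 0, 0]}, {"claw": 0.4, "linear": [0, -0.8, -0.46], "rotation": [0, 0, 0]}, {"claw": 0.4, "linear": [0, -0.8, -0.46], "rotation": [0, 0, 0]}, {"claw": 0.4, "linear": [0, -0.8, -0.46], "rotation": [0, 0, 0]}, {"claw": 0.4, "linear": [0, -0.8, -0.46], "rotation": [0, 0, 0]}])

```text
time: 1.03
position: [0.3333, 0.4598, 0.2177]
tool_rot: [-1.02, 1.326, 1.023]
ft_force: [-0.2, -0.9, -0.3]
grip_width: 0.605
```

```bash
cat > to.py <<'E'
import sys
from h import *
from scipy.spatial.transform import Rotation as Ro
np.set_printoptions(precision=4,suppress=True)
def to(*tgt):
    s=get_state();R=Ro.from_rotvec(s['tool_rot']).as_matrix()
    Rd=np.array([[0,-.969,.245],[0,.245,.969],[-1,0,0.]])
    print('t',s['time'],'p',s['position'],'w',s['grip_width']*87,'f',s['ft_force'],'\nneed lin',R.T@(np.array(tgt)-s['position'])/.025,'rot',Ro.from_matrix(R.T@Rd).as_rotvec()/(np.pi/2))
if len(sys.argv)>3: to(*map(float,sys.argv[1:4]))
E
python3 to.py .494 .299 .2
```

```text
t 1.0333 p [0.3333 0.4598 0.2177] w 52.657813207286225 f [-0.1707 -0.9084 -0.3123] 
need lin [ 0.6878 -7.8411 -4.61  ] rot [-0.0038 -0.0031 -0.0035]
```

Moves track accurately. Next I go over the probe.

Request:
play_rows(targets=[{"claw": 0.4, "linear": [0, -0.8, -0.46], "rotation": [0, 0, 0]}, {"claw": 0.4, "linear": [0, -0.8, -0.46], "rotation": [0, 0, 0]}, {"claw": 0.4, "linear": [0, -0.8, -0.46], "rotation": [0, 0, 0]}, {"claw": 0.4, "linear": [0, -0.8, -0.46], "rotation": [0, 0, 0]}, {"claw": 0.4, "linear": [0, -0.8, -0.46], "rotation": [0, 0, 0]}, {"claw": 0.4, "linear": [0, -0.8, -0.46], "rotation": [0, 0, 0]}, {"claw": 0.4, "linear": [0, -0.8, -0.46], "rotation": [0, 0, 0]}, {"claw": 0.4, "linear": [0, -0.8, -0.46], "rotation": [0, 0, 0]}, {"claw": 0.4, "linear": [0, -0.8, -0.46], "rotation": [0, 0, 0]}, {"claw": 0.4, "linear": [0, -0.6, -0.4], "rotation": [0, 0, 0]}])

```text
time: 1.87
position: [0.5006, 0.2899, 0.216]
tool_rot: [-1.02, 1.328, 1.022]
ft_force: [-1.0, 0.9, 0.2]
grip_width: 0.603
```

```bash
python3 to.py .494 .299 .102
```

```text
t 1.8667 p [0.5006 0.2899 0.216 ] w 52.43871637909322 f [-0.9553  0.9255  0.2149] 
need lin [4.5603 0.3196 0.3144] rot [-0.0045 -0.0042 -0.0039]
```

Request:
play_rows(targets=[{"claw": 0.4, "linear": [0, 0.32, 0.31], "rotation": [0, 0, 0]}, {"claw": 0.4, "linear": [0, 0, 0], "rotation": [-0.0045, -0.0042, -0.0039]}])

```text
time: 2.03
position: [0.4987, 0.2941, 0.2155]
tool_rot: [-1.02, 1.32, 1.015]
ft_force: [-1.2, 0.8, -0.6]
grip_width: 0.601
```

```bash
python3 to.py .494 .299 .102; python3 -c "
from h import *
im=get_image('top');cv2.imwrite('pics/t2.png',cv2.resize(im[170:270,140:270],None,fx=5,fy=5,interpolation=cv2.INTER_CUBIC))"
```

```text
t 2.0333 p [0.4987 0.2941 0.2155] w 52.26170654548689 f [-1.1904  0.8498 -0.5955] 
need lin [4.5397 0.24   0.1519] rot [-0.006  -0.0013  0.0012]
```

View pics/t2.png

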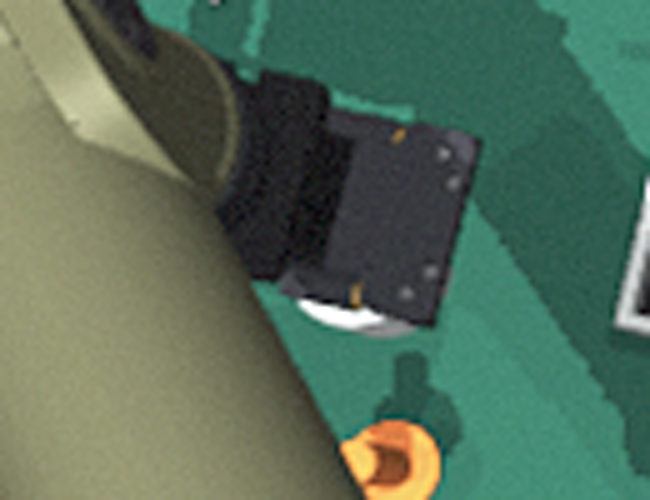

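The gripper covers the stand and orange is clear (crop 400,460). I descend with small corrections.

Request:
play_rows(targets=[{"claw": 0.4, "linear": [0.4, 0.24, 0.15], "rotation": [0, 0, 0]}, {"claw": 0.4, "linear": [0.4, 0.1, 0.08], "rotation": [0, 0, 0]}, {"claw": 0.4, "linear": [0.2, 0, 0], "rotation": [-0.006, 0, 0]}])

```text
time: 2.33
position: [0.4922, 0.3006, 0.1898]
tool_rot: [-1.029, 1.313, 1.021]
ft_force: [-0.6, 0.1, -1.1]
grip_width: 0.598
```

```bash
python3 to.py .494 .299 .102
```

```text
t 2.3333 p [0.4922 0.3006 0.1898] w 52.050628397813945 f [-0.5533  0.0501 -1.0702] 
need lin [ 3.5125 -0.0657 -0.0404] rot [ 0.0005 -0.0007  0.0036]
```

Request:
play_rows(targets=[{"claw": 0.4, "linear": [0.5, -0.07, -0.04], "rotation": [0, 0, 0]}, {"claw": 0.4, "linear": [0.5, 0, 0], "rotation": [0, 0, 0.003]}, {"claw": 0.4, "linear": [0.5, 0, 0], "rotation": [0, 0, 0]}, {"claw": 0.4, "linear": [0.5, 0, 0], "rotation": [0, 0, 0]}, {"claw": 0.4, "linear": [0.5, 0, 0], "rotation": [0, 0, 0]}, {"claw": 0.4, "linear": [0.5, 0, 0], "rotation": [0, 0, 0]}, {"claw": 0.4, "linear": [0.4, 0, 0], "rotation": [0, 0, 0]}])

```text
time: 2.92
position: [0.4885, 0.3023, 0.0953]
tool_rot: [-1.034, 1.316, 1.036]
ft_force: [-0.2, -0.1, 0.0]
grip_width: 0.599
```

```bash
python3 to.py .494 .299 .102
```

```text
t 2.9167 p [0.4885 0.3023 0.0953] w 52.12364417035388 f [-0.1639 -0.0729  0.008 ] 
need lin [-0.268  -0.2435 -0.0784] rot [ 0.0077 -0.002  -0.0024]
```

Request:
play_rows(targets=[{"claw": 0.4, "linear": [-0.25, -0.24, -0.08], "rotation": [0.0077, -0.002, -0.0024]}, {"claw": 0.4, "linear": [0, 0, 0], "rotation": [0, 0, 0]}])

```text
time: 3.08
position: [0.4917, 0.2979, 0.0979]
tool_rot: [-1.026, 1.323, 1.026]
ft_force: [0.8, -0.4, 0.2]
grip_width: 0.602
```

```bash
python3 to.py .494 .299 .102
```

```text
t 3.0833 p [0.4917 0.2979 0.0979] w 52.3507343950278 f [ 0.8267 -0.3883  0.1579] 
need lin [-0.165  -0.0764  0.0633] rot [ 0.0004 -0.0032 -0.0026]
```

Request:
play_rows(newtons=30, targets=[{"claw": 0.5, "linear": [-0.17, -0.1, 0.08], "rotation": [0, -0.003, -0.003]}, {"claw": 1, "linear": [0, 0, 0], "rotation": [0, 0, 0]}, {"claw": 1, "linear": [0, 0, 0], "rotation": [0, 0, 0]}, {"claw": 1, "linear": [0, 0, 0], "rotation": [0, 0, 0]}, {"claw": 1, "linear": [0, 0, 0], "rotation": [0, 0, 0]}, {"claw": 1, "linear": [0, 0, 0], "rotation": [0, 0, 0]}, {"claw": 1, "linear": [0, 0, 0], "rotation": [0, 0, 0]}, {"claw": 1, "linear": [0, 0, 0], "rotation": [0, 0, 0]}])

```text
time: 3.75
position: [0.497, 0.3005, 0.1063]
tool_rot: [-1.025, 1.309, 1.024]
ft_force: [0.3, 0.0, -1.1]
grip_width: 0.224
```

```bash
python3 to.py .494 .299 .102
```

```text
t 3.75 p [0.497  0.3005 0.1063] w 19.48801408789023 f [ 0.2643  0.0297 -1.1002] 
need lin [ 0.1722  0.1042 -0.088 ] rot [0.0002 0.0032 0.003 ]
```

Gripped at 19.5 mm, which matches the handle, and the force reads about the probe's weight. Lifting.

Request:
play_rows(targets=[{"claw": 1, "linear": [-0.5, 0, 0], "rotation": [0, 0, 0]}, {"claw": 1, "linear": [-0.5, 0, 0], "rotation": [0, 0, 0]}, {"claw": 1, "linear": [-0.5, 0, 0], "rotation": [0, 0, 0]}, {"claw": 1, "linear": [-0.5, 0, 0], "rotation": [0, 0, 0]}, {"claw": 1, "linear": [-0.5, 0, 0], "rotation": [0, 0, 0]}, {"claw": 1, "linear": [-0.5, 0, 0], "rotation": [0, 0, 0]}, {"claw": 1, "linear": [-0.5, 0, 0], "rotation": [0, 0, 0]}, {"claw": 1, "linear": [-0.5, 0, 0], "rotation": [0, 0, 0]}])

```text
time: 4.42
position: [0.495, 0.2993, 0.2152]
tool_rot: [-1.025, 1.312, 1.024]
ft_force: [0.5, -0.3, -1.0]
grip_width: 0.222
```

```bash
python3 to.py .467 .0255 .19; python3 -c "
from h import *
im=get_image('scene');cv2.imwrite('pics/s3.png',cv2.resize(im[60:240,300:500],None,fx=3,fy=3,interpolation=cv2.INTER_CUBIC))"
```

```text
t 4.4167 p [0.495  0.2993 0.2152] w 19.294661240386045 f [ 0.49   -0.3405 -0.9954] 
need lin [  0.9806  -1.5926 -10.8943] rot [0.0002 0.0018 0.0017]
```

View pics/s3.png

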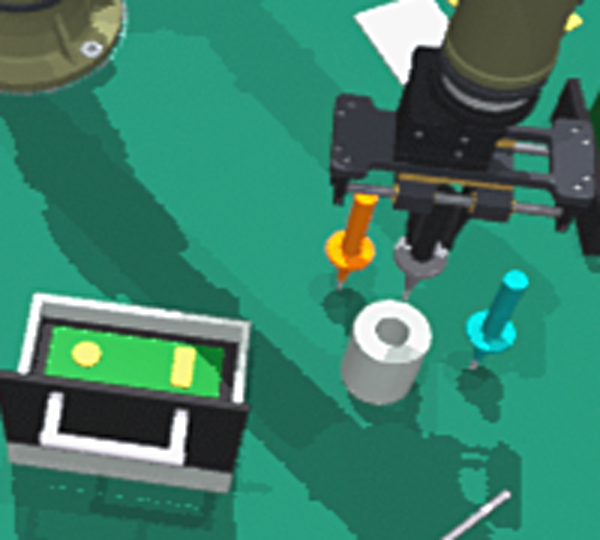

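The probe hangs straight from the gripper (tip at crop 405,298) and the stand is empty. Now to above the round pad.

Request:
play_rows(targets=[{"claw": 1, "linear": [0, -0.12, -0.78], "rotation": [0, 0, 0]}, {"claw": 1, "linear": [0, -0.12, -0.78], "rotation": [0, 0, 0]}, {"claw": 1, "linear": [0, -0.12, -0.78], "rotation": [0, 0, 0]}, {"claw": 1, "linear": [0, -0.12, -0.78], "rotation": [0, 0, 0]}, {"claw": 1, "linear": [0, -0.12, -0.78], "rotation": [0, 0, 0]}, {"claw": 1, "linear": [0, -0.12, -0.78], "rotation": [0, 0, 0]}, {"claw": 1, "linear": [0, -0.12, -0.78], "rotation": [0, 0, 0]}, {"claw": 1, "linear": [0, -0.12, -0.78], "rotation": [0, 0, 0]}, {"claw": 1, "linear": [0, -0.12, -0.78], "rotation": [0, 0, 0]}, {"claw": 1, "linear": [0, -0.12, -0.78], "rotation": [0, 0, 0]}])

```text
time: 5.3
position: [0.4786, 0.1025, 0.2253]
tool_rot: [-1.028, 1.287, 1.03]
ft_force: [0.5, 0.2, -1.4]
grip_width: 0.222
```

```bash
python3 to.py .470 .026 .14; python3 -c "
from h import *
print(proj('scene',[[.495,.2993,.124],[.492,.298,.124],[.495,.2993,.130]]))"
```

```text
t 5.3 p [0.4786 0.1025 0.2253] w 19.327272979201624 f [ 0.468   0.2486 -1.3651] 
need lin [ 3.3567 -0.3384 -3.1195] rot [0.0065 0.0124 0.009 ]
[[434.79253307 160.36319681]
 [434.05746231 159.44938433]
 [435.2888663  159.06108111]]
```

Request:
play_rows(targets=[{"claw": 1, "linear": [0.2, -0.06, -0.7], "rotation": [0.006, 0.012, 0.009]}, {"claw": 1, "linear": [0.3, -0.06, -0.7], "rotation": [0, 0, 0]}, {"claw": 1, "linear": [0.3, -0.06, -0.7], "rotation": [0, 0, 0]}, {"claw": 1, "linear": [0.3, -0.06, -0.6], "rotation": [0, 0, 0]}, {"claw": 1, "linear": [0.1, 0, 0], "rotation": [0, 0, 0]}])

```text
time: 5.72
position: [0.4679, 0.0271, 0.1963]
tool_rot: [-1.02, 1.319, 1.018]
ft_force: [0.3, -0.8, -1.5]
grip_width: 0.224
```

```bash
python3 to.py .470 .026 .14
```

```text
t 5.7167 p [0.4679 0.0271 0.1963] w 19.519989764317554 f [ 0.2846 -0.7879 -1.4804] 
need lin [ 2.254  -0.0905 -0.0206] rot [-0.0048 -0.0004  0.0008]
```

Request:
play_rows(targets=[{"claw": 1, "linear": [0.5, -0.09, 0], "rotation": [0, 0, 0]}, {"claw": 1, "linear": [0.5, 0, 0], "rotation": [0, 0, 0]}, {"claw": 1, "linear": [0.5, 0, 0], "rotation": [0, 0, 0]}, {"claw": 1, "linear": [0.4, 0, 0], "rotation": [0, 0, 0]}, {"claw": 1, "linear": [0.1, 0, 0], "rotation": [0, 0, 0]}])

```text
time: 6.13
position: [0.4714, 0.0282, 0.1455]
tool_rot: [-1.018, 1.318, 1.017]
ft_force: [-0.8, -0.1, -1.8]
grip_width: 0.22
```

```bash
python3 to.py .470 .026 .127; python3 -c "
from h import *
im=get_image('scene');cv2.imwrite('pics/s4.png',cv2.resize(im[120:220,290:400],None,fx=5,fy=5,interpolation=cv2.INTER_CUBIC))"
```

```text
t 6.1333 p [0.4714 0.0282 0.1455] w 19.182221449228454 f [-0.8452 -0.1253 -1.8197] 
need lin [ 0.7396  0.0314 -0.0993] rot [-0.0061  0.0004  0.001 ]
```

View pics/s4.png

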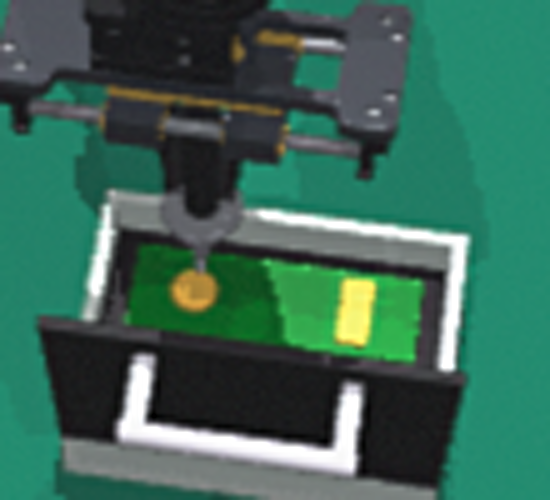

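The tip (crop 201,270) will come straight down onto the pad centre (193,291). Lowering in small steps.

Request:
play_rows(targets=[{"claw": 1, "linear": [0.2, 0, -0.08], "rotation": [-0.006, 0, 0]}, {"claw": 1, "linear": [0.2, 0, 0], "rotation": [0, 0, 0]}, {"claw": 1, "linear": [0.1, 0, 0], "rotation": [0, 0, 0]}])

```text
time: 6.43
position: [0.4722, 0.0273, 0.1337]
tool_rot: [-1.028, 1.312, 1.025]
ft_force: [0.4, -0.5, -1.7]
grip_width: 0.222
```

```bash
python3 to.py .470 .026 .127
```

```text
t 6.4333 p [0.4722 0.0273 0.1337] w 19.301281285635092 f [ 0.402  -0.4927 -1.7456] 
need lin [ 0.2675  0.0718 -0.0719] rot [0.0016 0.001  0.0023]
```

Request:
play_rows(targets=[{"claw": 1, "linear": [0.13, 0.06, -0.05], "rotation": [0, 0, 0]}, {"claw": 1, "linear": [0.12, 0, 0], "rotation": [0, 0, 0]}])

```text
time: 6.6
position: [0.4708, 0.0266, 0.1274]
tool_rot: [-1.028, 1.311, 1.024]
ft_force: [0.1, -0.6, -1.0]
grip_width: 0.223
```

```bash
python3 to.py .470 .026 .127
```

```text
t 6.6 p [0.4708 0.0266 0.1274] w 19.439067721855302 f [ 0.0791 -0.5621 -0.9863] 
need lin [ 0.0173  0.0253 -0.03  ] rot [0.0016 0.0013 0.0029]
```

Request:
play_rows(targets=[{"claw": 1, "linear": [0.12, 0, 0], "rotation": [0, 0, 0]}, {"claw": 1, "linear": [0.04, 0, 0], "rotation": [0, 0, 0]}])

```text
time: 6.77
position: [0.471, 0.0266, 0.1233]
tool_rot: [-1.028, 1.31, 1.024]
ft_force: [-0.7, 0.1, 0.7]
grip_width: 0.222
```

```bash
python3 to.py .470 .026 .127
```

```text
t 6.7667 p [0.471  0.0266 0.1233] w 19.309109886784768 f [-0.7087  0.1209  0.7072] 
need lin [-0.1502  0.031  -0.0339] rot [0.0016 0.0016 0.0032]
```

About 2.3 N of contact. Holding briefly.

Request:
play_rows(targets=[{"claw": 1, "linear": [0.02, 0, 0], "rotation": [0, 0, 0]}, {"claw": 1, "linear": [0.02, 0, 0], "rotation": [0, 0, 0]}, {"claw": 1, "linear": [0, 0, 0], "rotation": [0, 0, 0]}, {"claw": 1, "linear": [0, 0, 0], "rotation": [0, 0, 0]}])

```text
time: 7.1
position: [0.4711, 0.0266, 0.1228]
tool_rot: [-1.028, 1.31, 1.024]
ft_force: [-0.7, -0.7, 1.0]
grip_width: 0.217
```

```bash
python3 to.py .494 .116 .145
```

```text
t 7.1 p [0.4711 0.0266 0.1228] w 18.889286467640968 f [-0.7416 -0.667   0.9983] 
need lin [-0.8763 -0.0233  3.6919] rot [0.0015 0.0019 0.0033]
```

Request:
play_rows(targets=[{"claw": 1, "linear": [-0.5, 0, 0], "rotation": [0, 0, 0]}, {"claw": 1, "linear": [-0.5, 0, 0], "rotation": [0, 0, 0]}, {"claw": 1, "linear": [0, 0, 0.6], "rotation": [0, 0, 0.003]}, {"claw": 1, "linear": [0, 0, 0.6], "rotation": [0, 0, 0]}, {"claw": 1, "linear": [0, 0, 0.6], "rotation": [0, 0, 0]}, {"claw": 1, "linear": [0, 0, 0.6], "rotation": [0, 0, 0]}, {"claw": 1, "linear": [0, 0, 0.6], "rotation": [0, 0, 0]}, {"claw": 1, "linear": [0, 0, 0.5], "rotation": [0, 0, 0]}, {"claw": 1, "linear": [0, 0, 0], "rotation": [0, 0, 0]}])

```text
time: 7.85
position: [0.4932, 0.1221, 0.1457]
tool_rot: [-1.024, 1.313, 1.031]
ft_force: [0.6, 0.1, -0.4]
grip_width: 0.224
```

```bash
python3 to.py .493 .114 .133
```

```text
t 7.85 p [0.4932 0.1221 0.1457] w 19.45829424230262 f [ 0.6132  0.1049 -0.4075] 
need lin [ 0.5062 -0.0715 -0.3187] rot [ 0.0026  0.0025 -0.0011]
```

Request:
play_rows(targets=[{"claw": 1, "linear": [0, -0.07, -0.32], "rotation": [0, 0.002, 0]}, {"claw": 1, "linear": [0.3, 0, 0], "rotation": [0, 0, 0]}, {"claw": 1, "linear": [0.1, 0, 0], "rotation": [0, 0, 0]}])

```text
time: 8.1
position: [0.4927, 0.1137, 0.1342]
tool_rot: [-1.029, 1.316, 1.031]
ft_force: [-1.1, 0.8, -1.5]
grip_width: 0.225
```

```bash
python3 to.py .493 .114 .127
```

```text
t 8.1 p [0.4927 0.1137 0.1342] w 19.568141751401814 f [-1.1094  0.8478 -1.5087] 
need lin [ 0.2891 -0.01    0.0138] rot [ 0.0041 -0.0009 -0.0015]
```

Request:
play_rows(targets=[{"claw": 1, "linear": [0.15, 0, 0], "rotation": [0, 0, 0]}, {"claw": 1, "linear": [0.15, 0, 0], "rotation": [0, 0, 0]}, {"claw": 1, "linear": [0.1, 0, 0], "rotation": [0, 0, 0]}, {"claw": 1, "linear": [0.05, 0, 0], "rotation": [0, 0, 0]}])

```text
time: 8.43
position: [0.4924, 0.111, 0.1214]
tool_rot: [-1.025, 1.318, 1.027]
ft_force: [-0.4, 1.3, 1.6]
grip_width: 0.224
```

```bash
python3 to.py .493 .114 .123; python3 -c "
from h import *
im=get_image('scene');cv2.imwrite('pics/s5.png',cv2.resize(im[120:220,290:400],None,fx=5,fy=5,interpolation=cv2.INTER_CUBIC))"
```

```text
t 8.4333 p [0.4924 0.111  0.1214] w 19.496717827211445 f [-0.4095  1.3335  1.6224] 
need lin [-0.0657  0.0062  0.1219] rot [ 0.0008 -0.0007 -0.0018]
```

View pics/s5.png

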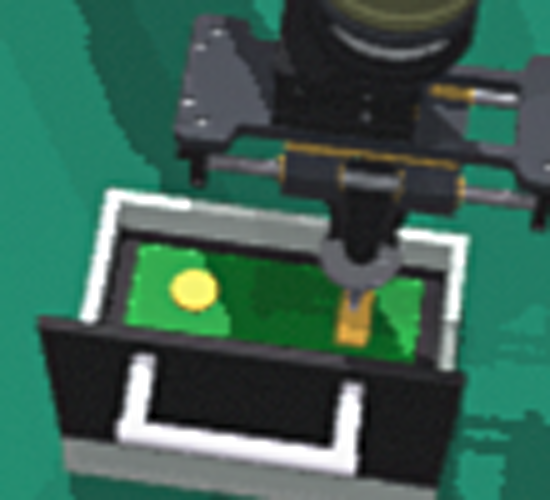

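The tip is on the long pad (crop 355,308), with about 2.8 N. Hold, then lift.

Request:
play_rows(targets=[{"claw": 1, "linear": [0, 0, 0], "rotation": [0, 0, 0]}, {"claw": 1, "linear": [0, 0, 0], "rotation": [0, 0, 0]}, {"claw": 1, "linear": [0, 0, 0], "rotation": [0, 0, 0]}])

```text
time: 8.73
position: [0.4925, 0.111, 0.1221]
tool_rot: [-1.024, 1.318, 1.027]
ft_force: [-1.0, -0.0, 1.7]
grip_width: 0.223
```

Request:
play_rows(targets=[{"claw": 1, "linear": [-0.5, 0, 0], "rotation": [0, 0, 0]}, {"claw": 1, "linear": [-0.6, 0, 0], "rotation": [0, 0, 0]}, {"claw": 1, "linear": [-0.6, 0, 0], "rotation": [0, 0, 0]}, {"claw": 1, "linear": [-0.6, 0, 0], "rotation": [0, 0, 0]}, {"claw": 1, "linear": [-0.6, 0, 0], "rotation": [0, 0, 0]}, {"claw": 1, "linear": [-0.6, 0, 0], "rotation": [0, 0, 0]}, {"claw": 1, "linear": [-0.5, 0, 0], "rotation": [0, 0, 0]}])

```text
time: 9.32
position: [0.4898, 0.1084, 0.2216]
tool_rot: [-1.026, 1.329, 1.028]
ft_force: [0.2, -0.1, -0.2]
grip_width: 0.224
```

```bash
python3 to.py .4965 .300 .215
```

```text
t 9.3167 p [0.4898 0.1084 0.2216] w 19.451791457904953 f [ 0.2462 -0.0547 -0.165 ] 
need lin [0.2099 1.6141 7.4997] rot [ 0.0004 -0.0057 -0.0057]
```

Request:
play_rows(targets=[{"claw": 1, "linear": [0, 0.16, 0.75], "rotation": [0, -0.005, -0.005]}, {"claw": 1, "linear": [0, 0.16, 0.75], "rotation": [0, 0, 0]}, {"claw": 1, "linear": [0, 0.16, 0.75], "rotation": [0, 0, 0]}, {"claw": 1, "linear": [0, 0.16, 0.75], "rotation": [0, 0, 0]}, {"claw": 1, "linear": [0, 0.16, 0.75], "rotation": [0, 0, 0]}, {"claw": 1, "linear": [0, 0.16, 0.75], "rotation": [0, 0, 0]}, {"claw": 1, "linear": [0, 0.16, 0.75], "rotation": [0, 0, 0]}, {"claw": 1, "linear": [0, 0.16, 0.75], "rotation": [0, 0, 0]}, {"claw": 1, "linear": [0, 0.16, 0.7], "rotation": [0, 0, 0]}, {"claw": 1, "linear": [0, 0.1, 0.4], "rotation": [0, 0, 0]}])

```text
time: 10.15
position: [0.4999, 0.2909, 0.2239]
tool_rot: [-1.023, 1.317, 1.012]
ft_force: [-0.5, 0.4, -0.5]
grip_width: 0.22
```

```bash
python3 to.py .4965 .300 .19
```

```text
t 10.15 p [0.4999 0.2909 0.2239] w 19.145396617797694 f [-0.4779  0.424  -0.5458] 
need lin [1.3558 0.2327 0.32  ] rot [-0.0058 -0.0012  0.004 ]
```

Request:
play_rows(targets=[{"claw": 1, "linear": [0.1, 0.23, 0.25], "rotation": [-0.006, 0, 0.004]}, {"claw": 1, "linear": [0.3, 0, 0], "rotation": [0, 0, 0]}, {"claw": 1, "linear": [0.3, 0, 0], "rotation": [0, 0, 0]}, {"claw": 1, "linear": [0.2, 0, 0], "rotation": [0, 0, 0]}])

```text
time: 10.48
position: [0.4953, 0.2998, 0.1994]
tool_rot: [-1.03, 1.317, 1.027]
ft_force: [0.5, 0.7, -0.7]
grip_width: 0.217
```

```bash
python3 to.py .4965 .300 .15
```

```text
t 10.4833 p [0.4953 0.2998 0.1994] w 18.903458283764724 f [ 0.5064  0.733  -0.6816] 
need lin [ 1.9757 -0.0445  0.0252] rot [ 0.0027 -0.0018 -0.    ]
```

Request:
play_rows(targets=[{"claw": 1, "linear": [0.5, -0.05, 0.03], "rotation": [0, 0, 0]}, {"claw": 1, "linear": [0.5, 0, 0], "rotation": [0, 0, 0]}, {"claw": 1, "linear": [0.4, 0, 0], "rotation": [0, 0, 0]}])

```text
time: 10.73
position: [0.4979, 0.2966, 0.1618]
tool_rot: [-1.027, 1.318, 1.023]
ft_force: [-0.1, -0.2, -0.3]
grip_width: 0.219
```

```bash
python3 to.py .4965 .300 .112
```

```text
t 10.7333 p [0.4979 0.2966 0.1618] w 19.08357263723097 f [-0.1153 -0.2331 -0.2747] 
need lin [1.9908 0.0907 0.1235] rot [-0.0001 -0.002   0.0009]
```

Request:
play_rows(targets=[{"claw": 1, "linear": [0.4, 0.08, 0.12], "rotation": [0, 0, 0]}, {"claw": 1, "linear": [0.4, 0, 0], "rotation": [0, 0, 0]}, {"claw": 1, "linear": [0.4, 0, 0], "rotation": [0, 0, 0]}, {"claw": 1, "linear": [0.2, 0, 0], "rotation": [0, 0, 0]}])

```text
time: 11.07
position: [0.496, 0.2969, 0.1206]
tool_rot: [-1.026, 1.324, 1.02]
ft_force: [-0.1, 0.4, -0.9]
grip_width: 0.225
```

```bash
python3 to.py .4965 .300 .107
```

```text
t 11.0667 p [0.496  0.2969 0.1206] w 19.605083888903106 f [-0.1061  0.3677 -0.9157] 
need lin [0.5441 0.0128 0.1291] rot [-0.0023 -0.0042 -0.0005]
```

Request:
play_rows(targets=[{"claw": 1, "linear": [0.25, 0.01, 0.13], "rotation": [0, -0.004, 0]}, {"claw": 1, "linear": [0.15, 0, 0], "rotation": [0, 0, 0]}])

```text
time: 11.23
position: [0.4964, 0.3001, 0.1088]
tool_rot: [-1.022, 1.319, 1.023]
ft_force: [0.3, -0.6, -0.6]
grip_width: 0.224
```

```bash
python3 to.py .4965 .300 .107
```

```text
t 11.2333 p [0.4964 0.3001 0.1088] w 19.481511696148036 f [ 0.303  -0.5935 -0.5793] 
need lin [ 0.0711 -0.0058 -0.0008] rot [-0.0024 -0.0004 -0.0008]
```

Request:
play_rows(targets=[{"claw": 1, "linear": [0.07, 0, 0], "rotation": [0, 0, 0]}, {"claw": 1, "linear": [0.05, 0, 0], "rotation": [0, 0, 0]}])

```text
time: 11.4
position: [0.4963, 0.3001, 0.1061]
tool_rot: [-1.022, 1.32, 1.023]
ft_force: [-5.5, -2.9, 13.6]
grip_width: 0.222
```

```bash
python3 to.py .4965 .300 .107
```

```text
t 11.4 p [0.4963 0.3001 0.1061] w 19.282708108651775 f [-5.5125 -2.8654 13.5773] 
need lin [-0.0347 -0.0088 -0.0001] rot [-0.0023 -0.0007 -0.0012]
```

The collar is seated. Opening, then withdrawing straight up.

Request:
play_rows(targets=[{"claw": 1, "linear": [-0.04, 0, 0], "rotation": [0, 0, 0]}, {"claw": 0.4, "linear": [0, 0, 0], "rotation": [0, 0, 0]}, {"claw": 0.4, "linear": [0, 0, 0], "rotation": [0, 0, 0]}, {"claw": 0.4, "linear": [0, 0, 0], "rotation": [0, 0, 0]}, {"claw": 0.4, "linear": [0, 0, 0], "rotation": [0, 0, 0]}])

```text
time: 11.82
position: [0.4982, 0.3015, 0.1098]
tool_rot: [-1.021, 1.314, 1.022]
ft_force: [0.3, -1.2, -0.7]
grip_width: 0.439
```

```bash
python3 to.py .4965 .300 .107
```

```text
t 11.8167 p [0.4982 0.3015 0.1098] w 38.1918866364433 f [ 0.3092 -1.178  -0.6671] 
need lin [ 0.1119  0.0491 -0.0759] rot [-0.0021  0.0021  0.0011]
```

Request:
play_rows(targets=[{"claw": 0.4, "linear": [0, 0, 0], "rotation": [0, 0, 0]}, {"claw": 0.4, "linear": [-0.3, 0, 0], "rotation": [0, 0, 0]}, {"claw": 0.4, "linear": [-0.4, 0, 0], "rotation": [0, 0, 0]}, {"claw": 0.4, "linear": [-0.5, 0, 0], "rotation": [0, 0, 0]}, {"claw": 0.4, "linear": [-0.5, 0, 0], "rotation": [0, 0, 0]}, {"claw": 0.4, "linear": [-0.7, 0, 0], "rotation": [0, 0, 0]}, {"claw": 0.4, "linear": [-0.8, 0, 0], "rotation": [0, 0, 0]}, {"claw": 0.4, "linear": [-0.8, 0, 0], "rotation": [0, 0, 0]}, {"claw": 0.4, "linear": [-0.8, 0, 0], "rotation": [0, 0, 0]}, {"claw": 0.4, "linear": [-0.8, 0, 0], "rotation": [0, 0, 0]}])

```text
time: 12.65
position: [0.4958, 0.2996, 0.2578]
tool_rot: [-1.022, 1.319, 1.023]
ft_force: [1.3, 1.2, -0.2]
grip_width: 0.6
```

```bash
python3 to.py .66 .02 .27; python3 -c "
from h import *
im=get_image('scene');cv2.imwrite('pics/s6.png',cv2.resize(im[70:230,290:490],None,fx=3,fy=3,interpolation=cv2.INTER_CUBIC))"
```

```text
t 12.65 p [0.4958 0.2996 0.2578] w 52.21916678496333 f [ 1.2943  1.1838 -0.2426] 
need lin [-0.494  -9.1413 -9.2007] rot [-0.0023 -0.0006 -0.0011]
```

View pics/s6.png

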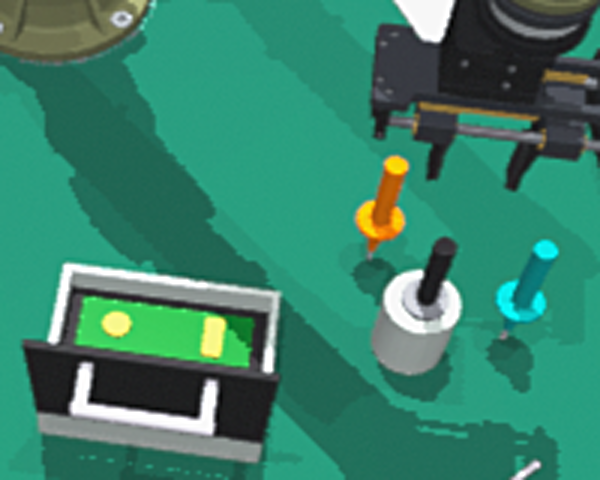

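The probe stands upright in its stand (crop 435,270). Next, closed fingers go over the lid and down behind the handle bar.

Request:
play_rows(targets=[{"claw": 1, "linear": [0, -0.82, -0.76], "rotation": [0, 0, 0]}, {"claw": 1, "linear": [0, -0.82, -0.76], "rotation": [0, 0, 0]}, {"claw": 1, "linear": [0, -0.82, -0.76], "rotation": [0, 0, 0]}, {"claw": 1, "linear": [0, -0.82, -0.76], "rotation": [0, 0, 0]}, {"claw": 1, "linear": [0, -0.82, -0.76], "rotation": [0, 0, 0]}, {"claw": 1, "linear": [0, -0.82, -0.76], "rotation": [0, 0, 0]}, {"claw": 1, "linear": [0, -0.82, -0.76], "rotation": [0, 0, 0]}, {"claw": 1, "linear": [0, -0.82, -0.76], "rotation": [0, 0, 0]}, {"claw": 1, "linear": [0, -0.82, -0.76], "rotation": [0, 0, 0]}, {"claw": 1, "linear": [0, -0.82, -0.76], "rotation": [0, 0, 0]}])

```text
time: 13.53
position: [0.6555, 0.0692, 0.2773]
tool_rot: [-1.03, 1.282, 1.035]
ft_force: [0.6, 0.9, 0.7]
grip_width: 0.015
```

```bash
python3 to.py .6775 .0185 .25
```

```text
t 13.5333 p [0.6555 0.0692 0.2773] w 1.3148993474813138 f [0.6057 0.9441 0.7017] 
need lin [ 1.0686 -1.3061 -1.7951] rot [0.0102 0.0147 0.0091]
```

Request:
play_rows(targets=[{"claw": 1, "linear": [0, -0.65, -0.8], "rotation": [0.01, 0.015, 0.009]}, {"claw": 1, "linear": [0, -0.65, -0.7], "rotation": [0, 0, 0]}, {"claw": 1, "linear": [0, 0, 0], "rotation": [0, 0, 0]}])

```text
time: 13.78
position: [0.681, 0.0144, 0.2796]
tool_rot: [-1.024, 1.321, 1.012]
ft_force: [-1.2, -1.4, -0.2]
grip_width: 0.004
```

```bash
python3 to.py .6775 .0185 .165; python3 -c "
from h import *
im=get_image('scene');cv2.imwrite('pics/s7.png',cv2.resize(im[110:250,280:450],None,fx=3.5,fy=3.5,interpolation=cv2.INTER_CUBIC))"
```

```text
t 13.7833 p [0.681  0.0144 0.2796] w 0.36749647571535243 f [-1.1897 -1.4133 -0.1629] 
need lin [4.5839 0.1994 0.1487] rot [-0.0059 -0.0034  0.0028]
```

View pics/s7.png

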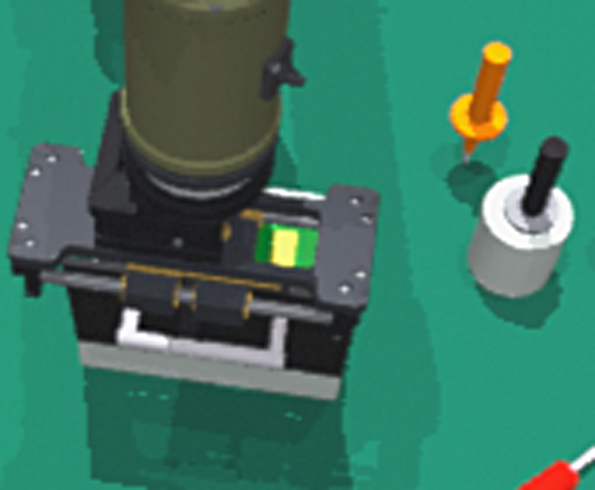

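The gripper is over the bar's outer side and the lid edge is clear. Going down.

Request:
play_rows(targets=[{"claw": 1, "linear": [0.6, 0, 0.1], "rotation": [-0.006, -0.003, 0.003]}, {"claw": 1, "linear": [0.6, 0, 0], "rotation": [0, 0, 0]}, {"claw": 1, "linear": [0.6, 0, 0], "rotation": [0, 0, 0]}, {"claw": 1, "linear": [0.6, 0, 0], "rotation": [0, 0, 0]}, {"claw": 1, "linear": [0.6, 0, 0], "rotation": [0, 0, 0]}, {"claw": 1, "linear": [0.6, 0, 0], "rotation": [0, 0, 0]}, {"claw": 1, "linear": [0.3, 0, 0], "rotation": [0, 0, 0]}])

```text
time: 14.42
position: [0.6796, 0.0313, 0.1781]
tool_rot: [-1.029, 1.301, 1.042]
ft_force: [-0.6, 0.6, -0.2]
grip_width: 0.007
```

```bash
cat >> to.py <<'E'
def hb():
    s=get_state();d=s['position']-np.array([.579,.0436,.0555])
    print('t',s['time'],'hinge frame x,y,z',d@[.969,-.245,0],d@[.245,.969,0],d[2],'f',s['ft_force'],'fx',s['ft_force']@[.969,-.245,0])
E
python3 -c "
from to import *
hb();to(.6775,.0185,.165)"
```

```text
t 14.4167 hinge frame x,y,z 0.1005042302421608 0.012750195394318261 0.12256054173287928 f [-0.5863  0.5971 -0.1924] fx -0.7143814143693779
t 14.4167 p [0.6796 0.0313 0.1781] w 0.5917315072781671 f [-0.5863  0.5971 -0.1924] 
need lin [ 0.5163 -0.0357 -0.5246] rot [ 0.0103  0.0075 -0.0005]
```

Request:
play_rows(targets=[{"claw": 1, "linear": [0.3, 0, -0.3], "rotation": [0.01, 0.007, 0]}, {"claw": 1, "linear": [0, 0.3, -0.2], "rotation": [0, 0, 0]}, {"claw": 1, "linear": [0, 0.3, 0], "rotation": [0, 0, 0]}, {"claw": 1, "linear": [0, 0.3, 0], "rotation": [0, 0, 0]}, {"claw": 1, "linear": [0, 0.3, 0], "rotation": [0, 0, 0]}, {"claw": 1, "linear": [0, 0.3, 0], "rotation": [0, 0, 0]}, {"claw": 1, "linear": [0, 0.3, 0], "rotation": [0, 0, 0]}])

```text
time: 15.0
position: [0.634, 0.0329, 0.1711]
tool_rot: [-1.031, 1.307, 1.02]
ft_force: [2.5, -0.6, 2.4]
grip_width: 0.003
```

```bash
python3 -c "
from to import *
hb();to(.6775,.0185,.170)"
```

```text
t 15.0 hinge frame x,y,z 0.055904901553537584 0.003062201081590791 0.11555394688197917 f [ 2.4633 -0.6143  2.4033] fx 2.5374178816885444
t 15.0 p [0.634  0.0329 0.1711] w 0.21772510731622569 f [ 2.4633 -0.6143  2.4033] 
need lin [ 0.0608 -1.8277 -0.1351] rot [0.0017 0.0012 0.0066]
```

Contact made, 2.5 N on the bar, and the lid is moving. Continuing.

Request:
play_rows(targets=[{"claw": 1, "linear": [0, 0.3, 0], "rotation": [0, 0, 0.005]}, {"claw": 1, "linear": [0, 0.3, 0], "rotation": [0, 0, 0]}, {"claw": 1, "linear": [0, 0.3, 0], "rotation": [0, 0, 0]}, {"claw": 1, "linear": [0, 0.3, 0], "rotation": [0, 0, 0]}, {"claw": 1, "linear": [0, 0.3, 0], "rotation": [0, 0, 0]}, {"claw": 1, "linear": [0, 0.3, 0], "rotation": [0, 0, 0]}, {"claw": 1, "linear": [0, 0.3, 0], "rotation": [0, 0, 0]}])

```text
time: 15.58
position: [0.5761, 0.048, 0.1713]
tool_rot: [-1.026, 1.313, 1.029]
ft_force: [2.7, -0.3, -1.7]
grip_width: 0.005
```

```bash
python3 -c "
from to import *
hb();to(.6775,.0185,.170)"
```

```text
t 15.5833 hinge frame x,y,z -0.003936497086872604 0.0035914003784225847 0.11578332313613635 f [ 2.7407 -0.342  -1.6802] fx 2.7395153998434663
t 15.5833 p [0.5761 0.048  0.1713] w 0.464136022010126 f [ 2.7407 -0.342  -1.6802] 
need lin [ 0.0497 -4.2228 -0.1677] rot [ 0.0024  0.0018 -0.0002]
```

Request:
play_rows(targets=[{"claw": 1, "linear": [0.08, 0.3, 0], "rotation": [0, 0, 0]}, {"claw": 1, "linear": [0.08, 0.3, 0], "rotation": [0, 0, 0]}, {"claw": 1, "linear": [0.12, 0.3, 0], "rotation": [0, 0, 0]}, {"claw": 1, "linear": [0.15, 0.3, 0], "rotation": [0, 0, 0]}, {"claw": 1, "linear": [0.2, 0.3, 0], "rotation": [0, 0, 0]}, {"claw": 1, "linear": [0.2, 0.3, 0], "rotation": [0, 0, 0]}])

```text
time: 16.08
position: [0.5263, 0.0606, 0.1485]
tool_rot: [-1.025, 1.314, 1.031]
ft_force: [1.2, -0.9, 1.3]
grip_width: 0.005
```

```bash
python3 -c "
from to import *
hb();to(.6775,.0185,.170)
im=get_image('scene');cv2.imwrite('pics/s8.png',cv2.resize(im[110:250,280:450],None,fx=3.5,fy=3.5,interpolation=cv2.INTER_CUBIC))"
```

```text
t 16.0833 hinge frame x,y,z -0.05524188275968211 0.0036090148269073896 0.09299135095899946 f [ 1.1913 -0.8585  1.256 ] fx 1.3647367214408335
t 16.0833 p [0.5263 0.0606 0.1485] w 0.43956180629710895 f [ 1.1913 -0.8585  1.256 ] 
need lin [-0.8768 -6.2737 -0.1793] rot [ 0.003   0.0017 -0.0016]
```

View pics/s8.png

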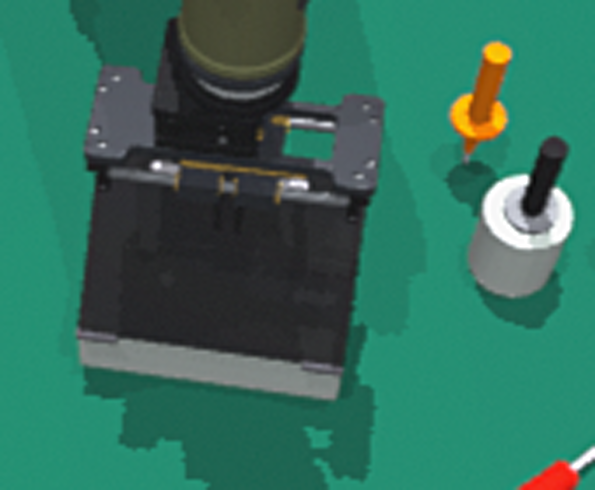

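The lid is about 40° from closed, and the fingers are behind the bar. Back off, lift, go over the bar's top and press down.

Request:
play_rows(targets=[{"claw": 1, "linear": [-0.3, -0.2, 0], "rotation": [0, 0, 0]}, {"claw": 1, "linear": [-0.6, 0, 0], "rotation": [0, 0, 0]}, {"claw": 1, "linear": [-0.6, 0, 0], "rotation": [0, 0, 0]}, {"claw": 1, "linear": [-0.5, 0, 0], "rotation": [0, 0, 0]}, {"claw": 1, "linear": [0, 0.5, 0], "rotation": [0, 0, 0]}, {"claw": 1, "linear": [0, 0.5, 0], "rotation": [0, 0, 0]}, {"claw": 1, "linear": [0, 0, 0], "rotation": [0, 0, 0]}])

```text
time: 16.72
position: [0.5029, 0.0653, 0.1994]
tool_rot: [-1.022, 1.325, 1.038]
ft_force: [-1.3, 0.2, -0.1]
grip_width: 0.005
```

```bash
python3 -c "
from to import *
hb();to(.6775,.0185,.170)"
```

```text
t 16.7167 hinge frame x,y,z -0.07907937433584392 0.002336579020439214 0.14385752985547187 f [-1.2546  0.2015 -0.0704] fx -1.2650381947410434
t 16.7167 p [0.5029 0.0653 0.1994] w 0.4386819994531762 f [-1.2546  0.2015 -0.0704] 
need lin [ 1.0751 -7.2456 -0.1337] rot [ 0.0031 -0.0012 -0.0087]
```

Request:
play_rows(targets=[{"claw": 1, "linear": [0.4, 0, 0], "rotation": [0, 0, -0.008]}, {"claw": 1, "linear": [0.3, 0, 0], "rotation": [0, 0, 0]}, {"claw": 1, "linear": [0.2, 0.15, 0], "rotation": [0, 0, 0]}, {"claw": 1, "linear": [0.25, 0.2, 0], "rotation": [0, 0, 0]}, {"claw": 1, "linear": [0.25, 0.2, 0], "rotation": [0, 0, 0]}])

```text
time: 17.13
position: [0.4891, 0.0691, 0.1672]
tool_rot: [-1.025, 1.319, 1.032]
ft_force: [-11.5, 0.6, 17.2]
grip_width: 0.004
```

```bash
python3 -c "
from to import *
hb();to(.6775,.0185,.170)"
```

```text
t 17.1333 hinge frame x,y,z -0.09341671023894095 0.0027074541552018485 0.11172235402682776 f [-11.4697   0.5947  17.2387] fx -11.259837679775195
t 17.1333 p [0.4891 0.0691 0.1672] w 0.36681715826781086 f [-11.4697   0.5947  17.2387] 
need lin [-0.1561 -7.8032 -0.1456] rot [ 0.0024 -0.0003 -0.0037]
```

The force runs along the radius, so I'm pressing too far over the bar. I'll back off, shift toward the hinge and press again.

Request:
play_rows(targets=[{"claw": 1, "linear": [-0.4, 0, 0], "rotation": [0, 0, 0]}, {"claw": 1, "linear": [-0.3, -0.2, 0], "rotation": [0, 0, 0]}, {"claw": 1, "linear": [0, -0.3, 0], "rotation": [0, 0, 0]}, {"claw": 1, "linear": [0.3, 0, 0], "rotation": [0, 0, 0]}])

```text
time: 17.47
position: [0.5007, 0.0664, 0.1769]
tool_rot: [-1.024, 1.321, 1.035]
ft_force: [0.5, 0.3, 0.1]
grip_width: 0.004
```

```bash
python3 -c "
from to import *
hb()
# bar: bright pixels in scene near predicted positions
im=get_image('scene');g=cv2.cvtColor(im,cv2.COLOR_BGR2HSV)
H=np.array([.579,.0436,.0555]);ex=np.array([.969,-.245,0]);ey=np.array([.245,.969,0])
def pt(a,r,h,y): return H+ex*(-r*np.cos(a)+h*np.sin(a))+np.array([0,0,1])*(r*np.sin(a)+h*np.cos(a))+ey*y
for d in range(20,56,2):
    a=np.radians(d);row=[]
    for y in (-.045,-.035,.035,.045):
        u,v=proj('scene',pt(a,.13,.052,y))[0]; row.append(int(g[int(round(v)),int(round(u)),2]))
    e=[int(g[int(round(v)),int(round(u)),2]) for y in(-.09,.09) for u,v in proj('scene',pt(a,.147,.008,y))]
    e2=[int(g[int(round(v)),int(round(u)),2]) for y in(-.09,.09) for u,v in proj('scene',pt(a,.153,.008,y))]
    print(d,row,e,e2)
"
```

```text
t 17.4667 hinge frame x,y,z -0.08143373705921482 0.0029176766161896845 0.12138383693863158 f [0.5449 0.2655 0.0637] fx 0.46293279122102826
20 [94, 147, 93, 168] [56, 54] [64, 40]
22 [94, 147, 93, 168] [56, 54] [64, 59]
24 [152, 147, 168, 168] [56, 54] [98, 59]
26 [152, 147, 168, 173] [56, 54] [98, 59]
28 [154, 158, 182, 173] [58, 54] [98, 31]
30 [163, 158, 182, 178] [58, 54] [94, 31]
32 [154, 161, 172, 178] [58, 54] [88, 31]
34 [154, 149, 172, 165] [58, 54] [88, 31]
36 [133, 149, 149, 128] [58, 54] [88, 35]
38 [95, 81, 68, 128] [55, 54] [130, 53]
40 [47, 39, 46, 71] [55, 54] [79, 53]
42 [38, 38, 51, 46] [55, 53] [79, 53]
44 [37, 40, 51, 47] [57, 53] [79, 41]
46 [39, 40, 51, 48] [57, 53] [39, 41]
48 [39, 43, 52, 49] [55, 54] [39, 52]
50 [39, 42, 49, 47] [55, 54] [55, 52]
52 [39, 43, 39, 48] [54, 54] [57, 52]
54 [39, 40, 40, 52] [54, 55] [57, 53]
```

The mask puts the lid at about 30° and the bar top is where contact was felt. The follow in -x was simply too small, so friction locked it. Pressing again with more follow.

Request:
play_rows(targets=[{"claw": 1, "linear": [0.3, 0.05, 0], "rotation": [0, 0, 0]}, {"claw": 1, "linear": [0.2, 0.3, 0], "rotation": [0, 0, 0]}, {"claw": 1, "linear": [0.2, 0.3, 0], "rotation": [0, 0, 0]}, {"claw": 1, "linear": [0.22, 0.26, 0], "rotation": [0, 0, 0]}])

```text
time: 17.85
position: [0.4761, 0.0712, 0.148]
tool_rot: [-1.022, 1.327, 1.035]
ft_force: [0.6, -0.5, 1.5]
grip_width: 0.009
```

```bash
python3 -c "
from to import *
hb();to(.6775,.0185,.170)"
```

```text
t 17.85 hinge frame x,y,z -0.10648095367215288 0.0015787293855679854 0.09248105598108255 f [ 0.5781 -0.4909  1.5391] fx 0.6804172800874704
t 17.85 p [0.4761 0.0712 0.148 ] w 0.7433963673545111 f [ 0.5781 -0.4909  1.5391] 
need lin [-0.9893 -8.3148 -0.0965] rot [ 0.0016 -0.0029 -0.0083]
```

Moving smoothly at 1.5 N.

Request:
play_rows(targets=[{"claw": 1, "linear": [0.22, 0.18, 0], "rotation": [0, 0, -0.008]}, {"claw": 1, "linear": [0.22, 0.17, 0], "rotation": [0, 0, 0]}, {"claw": 1, "linear": [0.22, 0.15, 0], "rotation": [0, 0, 0]}, {"claw": 1, "linear": [0.22, 0.12, 0], "rotation": [0, 0, 0]}, {"claw": 1, "linear": [0.2, 0.1, 0], "rotation": [0, 0, 0]}])

```text
time: 18.27
position: [0.4544, 0.0764, 0.117]
tool_rot: [-1.03, 1.319, 1.027]
ft_force: [0.8, -0.3, 1.3]
grip_width: 0.005
```

```bash
python3 -c "
from to import *
hb();to(.6775,.0185,.170)"
```

```text
t 18.2667 hinge frame x,y,z -0.1287902329710552 0.0012552480735507842 0.061456374477247284 f [ 0.7962 -0.2805  1.3332] fx 0.8402649679370652
t 18.2667 p [0.4544 0.0764 0.117 ] w 0.4528240564893149 f [ 0.7962 -0.2805  1.3332] 
need lin [-2.1338 -9.2169 -0.1085] rot [ 0.0028 -0.0029 -0.0009]
```

Request:
play_rows(targets=[{"claw": 1, "linear": [0.15, 0.05, 0], "rotation": [0, 0, 0]}, {"claw": 1, "linear": [0.15, 0.02, 0], "rotation": [0, 0, 0]}])

```text
time: 18.43
position: [0.4512, 0.0771, 0.1081]
tool_rot: [-1.03, 1.321, 1.029]
ft_force: [-0.6, -0.6, 0.9]
grip_width: 0.003
```

```bash
python3 -c "
from to import *
hb()"
```

```text
t 18.4333 hinge frame x,y,z -0.1320234078560182 0.0011519637216025238 0.05263685738345105 f [-0.6491 -0.6204  0.8894] fx -0.47696421344861306
```

Request:
play_rows(targets=[{"claw": 1, "linear": [0.08, 0, 0], "rotation": [0, 0, 0]}, {"claw": 1, "linear": [0.06, 0, 0], "rotation": [0, 0, 0]}])

```text
time: 18.6
position: [0.4513, 0.0771, 0.1073]
tool_rot: [-1.029, 1.321, 1.03]
ft_force: [-6.8, -1.7, 16.3]
grip_width: 0.005
```

```bash
python3 -c "
from to import *
hb()"
```

```text
t 18.6 hinge frame x,y,z -0.13198090308195548 0.0012118191179276616 0.051792214667611546 f [-6.7752 -1.6552 16.2825] fx -6.159684704406145
```

The stop came at 51.8 mm against the predicted 52 mm, with 16 N, so the lid is on the rim. Retreat upward and check.

Request:
play_rows(targets=[{"claw": 1, "linear": [-0.3, 0, 0], "rotation": [0, 0, 0]}, {"claw": 1, "linear": [-0.6, 0, 0], "rotation": [0, 0, 0]}, {"claw": 1, "linear": [-0.8, 0, 0], "rotation": [0, 0, 0]}, {"claw": 1, "linear": [-0.8, 0, 0], "rotation": [0, 0, 0]}, {"claw": 1, "linear": [-0.8, 0, 0], "rotation": [0, 0, 0]}, {"claw": 1, "linear": [-0.8, -0.3, -0.8], "rotation": [0, 0, 0]}, {"claw": 1, "linear": [0, -0.4, -0.8], "rotation": [0, 0, 0]}, {"claw": 1, "linear": [0, -0.4, -0.8], "rotation": [0, 0, 0]}, {"claw": 1, "linear": [0, -0.4, -0.8], "rotation": [0, 0, 0]}, {"claw": 1, "linear": [0, -0.4, -0.8], "rotation": [0, 0, 0]}])

```text
time: 19.43
position: [0.4757, -0.0308, 0.2153]
tool_rot: [-1.037, 1.318, 1.036]
ft_force: [0.7, 0.0, -0.6]
grip_width: 0.006
```

Request:
play_rows(targets=[{"claw": 1, "linear": [0, -0.4, -0.8], "rotation": [0, 0, 0]}, {"claw": 1, "linear": [0, -0.4, -0.8], "rotation": [0, 0, 0]}, {"claw": 1, "linear": [0, -0.4, -0.8], "rotation": [0, 0, 0]}, {"claw": 1, "linear": [0, 0, 0], "rotation": [0, 0, 0]}, {"claw": 1, "linear": [0, 0, 0], "rotation": [0, 0, 0]}])

```text
time: 19.85
position: [0.4921, -0.1065, 0.2156]
tool_rot: [-1.033, 1.323, 1.026]
ft_force: [0.2, -0.2, 0.3]
grip_width: 0.002
```

```bash
python3 -c "
from to import *
hb()
t=get_image('top');s=get_image('scene')
a=cv2.resize(s[100:240,290:490],(560,392));b=cv2.resize(t[120:280,140:380],(0,0),fx=2.3,fy=1.2)
print(a.shape,b.shape)
cv2.imwrite('pics/end.png',np.vstack([a,cv2.resize(b,(560,200))]))"
```

```text
t 19.85 hinge frame x,y,z -0.047437924340114165 -0.16669569748826404 0.16012830370671718 f [ 0.2096 -0.1792  0.2696] fx 0.24703088602976692
(392, 560, 3) (192, 552, 3)
```

View pics/end.png

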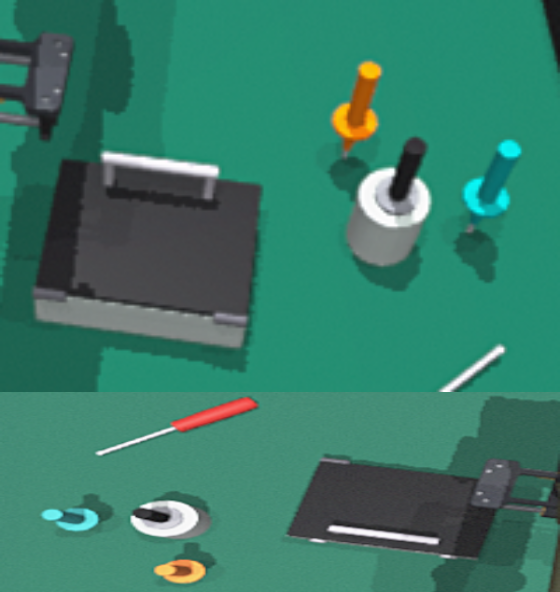

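The final picture shows the lid flat on the box (bar at 160,165) and the probe upright in its stand (400,180). Nothing is in contact with the robot.

```bash
python3 -c "
from bench import *
print(close_job())"
```

```text
the job is handed in; nothing more can be done
None
```

The job is done and handed in at about 20 s of the 72 s allowed; the hand-in reports no verdict.

- **Pads:** I took the black probe from its stand and pressed the round pad with about 2.3–2.7 N for about 0.5 s. I then pressed the long pad with about 3 N for about 0.4 s.
- **Probe return:** I stood the probe back upright in its stand and let go. It seated with about 14 N on the collar.
- **Lid:** I pushed the lid over from behind its handle bar, then down from the top. My first downward press jammed by friction at about 17 N, so I backed off and repeated it with more sideways follow. The closing speed was roughly 0.7 rad/s by estimate; I did not measure it.

**Last checks:** the lid stopped at 51.8 mm above the hinge line (predicted 52 mm) with 16 N. The final pictures show the lid flat, the probe upright in the stand, and the screwdriver and look-alikes in place. The jar and display were not in the final crops, but the arm never went near them. The robot was clear of everything. No check failed at the end.

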